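# Clip down the lid of a circuit-board case, corner to opposite corner

## Robot

A 7-joint arm with a two-finger parallel gripper is mounted at the origin on the work surface. World frame = base frame: x ahead of the robot, y to its left, z up, the work surface at z = 0. Lengths are in m, angles in degrees, forces in N, time in s.
With the tool pointing down it reaches from about 0.425 to 0.875 m from the base axis. Payload 4.7 kg.
Tool frame: the origin (TCP) lies at the very end of the fingers, on their centre line; the grasp point (between the pads) lies 19 mm behind it; z points along the fingers, y is the line along which they close (so a half turn about z gives the same grasp; the last joint's range is limited). The gripper opens to 87 mm and grips with 3 to 60 N. Pads are 19 mm wide; open, the fingers measure 117 mm over their backs; the gripper's body (75 mm by 190 mm) begins 51 mm behind the grasp point.
Start: joints at [66.583, 18.392, -4.016, 83.108, 1.295, 78.541, -3.26], TCP at [0.267, -0.593, 0.223] pointing down, gripper open.
Joint ranges: [-163.93, 163.93], [-17.29, 119.83], [-79.2, 71.16], [3.27, 140.29], [-89.18, 269.18], [5.43, 117.66], [-154.24, 154.24]. Speed limits (degrees/s): [147.25, 147.25, 180, 180, 180, 180, 180].

## Interface

Orientations are given as [roll, pitch, yaw] about the fixed x, y, z axes, in that order (R = Rz(yaw) Ry(pitch) Rx(roll)).
In Python, from cell import get_obs, eyes, env gives the robot as it stands.
- The arm moves only by the tool servo_tool, never from a script. Its argument "series" is a list that holds one entry, the list of rows, each a list of 7 numbers: the shift along the tool's x, y, z in units of 300 mm (1.0 is 300 mm), then the turn, a rotation vector about the tool's x, y, z in units of pi rad (1.0 is pi rad), then the opening, from 0 (shut) to 1 (fully open). In form: [[[tx, ty, tz, wx, wy, wz, gripper], ...]]. A call has 1 to 12 rows; each row is the pose to reach, as a shift and turn from the pose commanded when the call began, along the tool's axes at that moment, turning the shorter way round; what a row does not reach only later rows make up. A row lasts 1/12 s, in which the tool goes at most 41.7 mm and 7.16 degrees, less where a joint would pass 70% of its speed; a pose out of reach is approached as far as the arm can. A call with a number of a shift or a turn outside -1 to 1 is refused whole. A call with a gripper value outside its range is refused whole. The fingers move at their own pace and stop on an object; "grip_force" is the grip in N (left out, the last holds). Time passes only in rows, so rows that repeat a pose let the fingers close. It gives the time, the measured TCP pose, the force, the opening and the grip force at its end, in the units of the state.
- get_obs(): the state, without advancing time (a new reading comes with each control period).
- eyes.read_camera(name): name is "side" or "top"; returns a dict with "frame" (400x640x3 uint8, red, green, blue), "depth" (400x640 float32, m along the optical axis (not along the pixel's ray), 0 where there is no reading), "fx", "fy", "cx", "cy" (pixels), "origin" and "rotation" of the camera in the world. Camera axes: x right, y down, z forward; pixel columns grow to the right and rows downward; lengths in m; the calibration is good to about 2 mm. A picture is of the moment at which its call begins.
- env.sign_off(): hands the job in; it is judged then, once.
The state is a dict: "time_s": time; "qpos": joint angles; "joint_velocities": joint speeds; "effort": joint torques, N m; "tool_pos": TCP position; "tool_rot": TCP orientation; "force": force on the tool from outside, world axes, zero at the start; "wrist_torque": the same for the moment, N m; "grip_width": finger opening in m; "grasp_force": force on a finger pad.
Only numpy, scipy, OpenCV 4.12 (cv2) and the standard library are available. Lean on these libraries where they do the work, as an engineer would, in place of code of your own. Each camera call takes 0.05 s, during which the arm holds its last target. There are 200 camera calls.

## Task

Snap down the four standing clips of the larger grey board case so that its lid is pulled down evenly: shut any one clip first, then the one diagonally opposite, then the third and then the fourth, each fully home flat over the rim.

Things in the scene. Friction and masses are not known exactly. Their poses are not given: they have to be found in the camera images.
- case: Larger of two grey cases, fixed; 180 (x) by 230 (y) mm, lid top at 85 mm. Two black clips stand up at each short end, near the corners (left = +y, right = -y, near = -x, far = +x). Origin: centre of underside; x points roughly away from the robot, z up. A loose heat sink 45 x 40 x 24 mm lies mid-lid. The smaller case (120 x 130 x 55 mm, one clip per end) is not part of the job.
- clip_near_right (a joint): Black clip 36 mm wide, 56 mm long, hinged along case x at (-60, -120, 88) mm in the case frame, right end, near half; diagonally across: clip_far_left. 0 rad = shut, flat over the rim, reaching inward, top 94 mm above table (ridge at tip 98); positive = tip up, starts 0.45-0.65. Press down at (-60, -95): 3 to 10 N, most near 0.25 rad; it stays where left, but from 0.15 rad snaps shut and holds; hard stop at 0.
- clip_near_left (a joint): Black clip 36 mm wide, 56 mm long, hinged along case x at (-60, 120, 88) mm in the case frame, left end, near half; diagonally across: clip_far_right. 0 rad = shut, flat over the rim, reaching inward, top 94 mm above table (ridge at tip 98); positive = tip up, starts 0.45-0.65. Press down at (-60, 95): 3 to 10 N, most near 0.25 rad; it stays where left, but from 0.15 rad snaps shut and holds; hard stop at 0.
- clip_far_right (a joint): Black clip 36 mm wide, 56 mm long, hinged along case x at (60, -120, 88) mm in the case frame, right end, far half; diagonally across: clip_near_left. 0 rad = shut, flat over the rim, reaching inward, top 94 mm above table (ridge at tip 98); positive = tip up, starts 0.45-0.65. Press down at (60, -95): 3 to 10 N, most near 0.25 rad; it stays where left, but from 0.15 rad snaps shut and holds; hard stop at 0.
- clip_far_left (a joint): Black clip 36 mm wide, 56 mm long, hinged along case x at (60, 120, 88) mm in the case frame, left end, far half; diagonally across: clip_near_right. 0 rad = shut, flat over the rim, reaching inward, top 94 mm above table (ridge at tip 98); positive = tip up, starts 0.45-0.65. Press down at (60, 95): 3 to 10 N, most near 0.25 rad; it stays where left, but from 0.15 rad snaps shut and holds; hard stop at 0.

How it is judged (in metres and radians):
On the way, in this order (a step that is already met when the one before it is completed fails the run):
1. one clip is shut, the other three still up (((value of joint clip_near_right below 0.1 rad and value of joint each of clip_near_left, clip_far_right, clip_far_left above 0.3 rad) or (value of joint each of clip_near_right, clip_far_right, clip_far_left above 0.3 rad and value of joint clip_near_left below 0.1 rad) or (value of joint each of clip_near_right, clip_near_left, clip_far_left above 0.3 rad and value of joint clip_far_right below 0.1 rad) or (value of joint each of clip_near_right, clip_near_left, clip_far_right above 0.3 rad and value of joint clip_far_left below 0.1 rad))), for 0.1 s.
2. the diagonally opposite clip is shut too, the other two still up (((value of joint each of clip_near_right, clip_far_left below 0.1 rad and value of joint each of clip_near_left, clip_far_right above 0.3 rad) or (value of joint each of clip_near_right, clip_far_left above 0.3 rad and value of joint each of clip_near_left, clip_far_right below 0.1 rad))), for 0.1 s.
3. a third clip is shut, the last still up (((value of joint clip_near_right above 0.3 rad and value of joint each of clip_near_left, clip_far_right, clip_far_left below 0.1 rad) or (value of joint each of clip_near_right, clip_far_right, clip_far_left below 0.1 rad and value of joint clip_near_left above 0.3 rad) or (value of joint each of clip_near_right, clip_near_left, clip_far_left below 0.1 rad and value of joint clip_far_right above 0.3 rad) or (value of joint each of clip_near_right, clip_near_left, clip_far_right below 0.1 rad and value of joint clip_far_left above 0.3 rad))), for 0.1 s.
At the end, for the whole second after the job is handed in: All four clips of the larger case are shut, each less than 0.1 rad (6 degrees) from flat over the rim (value of joint each of clip_near_right, clip_near_left, clip_far_right, clip_far_left below 0.1 rad); the robot touches nothing.
It also fails if it takes over 50 s, if anything falls off the work surface, if the arm or the gripper's body presses on something with over 40 N, if the wrist force passes 120 N, or if a joint passes its speed limit or range.

## Working session

There is one attempt and no reset: what is moved stays moved. The work goes in short steps, Python scripts to look and compute and a tool call to move; the robot and the scene stay as the last step left them, time stands still between calls to the robot, and variables do not carry over. Pictures are saved under pics/ and viewed, at most 10 in all, crops included, and the job is handed in when it is done.

Besides the shell and the picture viewer there is one more tool, called after "Emit:" as a command line: name --argument value ..., lists and objects as JSON in quotes. servo_tool: Moves the arm, as the interface text tells. Shifts and turns lie within -1 to 1; 1 stands for 300 mm of shift or pi rad of turn. Its arguments: {"type":"object","properties":{"series":{"type":"array"},"grip_force":{"type":"number"}},"required":["series"]}

```bash
ls; mkdir -p pics
python3 - <<'E'
from cell import get_obs, eyes, env
import cv2,numpy as np
o=get_obs();print(o['time_s'],o['tool_pos'],o['tool_rot'],o['force'],o['grip_width'])
for n in('top','side'):
    c=eyes.read_camera(n);np.savez(f'{n}.npz',**c)
    cv2.imwrite(f'pics/{n}0.png',c['frame'][:,:,::-1]);print(n,c['fx'],c['cx'],c['cy'],c['origin'],c['rotation'])
E
```

```text
pics
0.0 [ 0.26642574 -0.59227669  0.22147147] [-1.79890982e+02  6.48247158e-03  2.42256360e+01] [ 0.49147456 -0.65862275 -0.21368202] 0.08739864357253414
top 421.961309559352 324.83555216931296 199.7420083623176 [0.4666926  0.00198394 1.1088989 ] [-175.8377657    -0.47596299  -91.5271849 ]
side 468.88005849613495 321.2912151569205 202.35775525667452 [0.19080334 0.70590852 0.91788015] [-1.35488866e+02  1.29919737e-01 -1.53701280e+02]
```

View pics/top0.png

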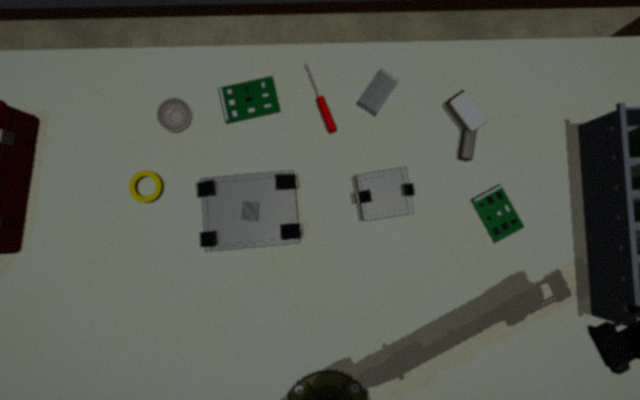

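View pics/side0.png

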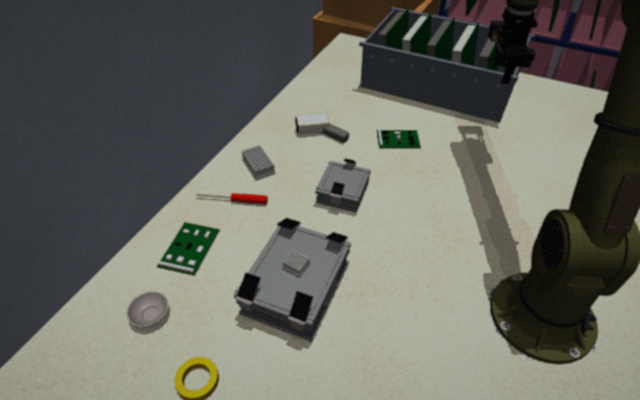

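The top view shows the large case at about cols 200–300, rows 170–250. Its clips are at (207,188), (286,181), (208,239) and (290,232), and the heat sink is at (250,211).

```bash
cat > h.py <<'E'
import numpy as np,cv2
from scipy.spatial.transform import Rotation as R
def cloud(c):
    v,u=np.mgrid[:400,:640];d=c['depth']
    p=np.stack([(u-c['cx'])/c['fx']*d,(v-c['cy'])/c['fy']*d,d],-1)
    return p@R.from_euler('xyz',c['rotation'],degrees=True).as_matrix().T+c['origin']
E
python3 - <<'E'
from h import *
for n in('top','side'):
    c=np.load(n+'.npz');P=cloud(c);f=c['frame'].astype(int);z=P[...,2]
    m0=(c['depth']>0)&(P[...,0]>.3)&(P[...,0]<.62)&(P[...,1]>.02)&(P[...,1]<.38)
    print(n,'table',np.median(z[m0&(z<.03)]),'lid',np.median(z[m0&(z>.07)&(z<.1)]))
    m=m0&(z>.055)
    r=cv2.minAreaRect(P[m][:,:2].astype(np.float32)*1000);print('rect all',r)
    ml=m0&(z>.075)&(z<.09)&(f.sum(-1)>150)
    print('rect lid',cv2.minAreaRect(P[ml][:,:2].astype(np.float32)*1000))
    k=m&(f.sum(-1)<120)
    nn,L,st,ce=cv2.connectedComponentsWithStats(k.astype(np.uint8))
    for i in range(1,nn):
        if st[i,4]>30:
            q=P[L==i];print(st[i],q.mean(0).round(4),q[:,2].min().round(3),np.percentile(q[:,2],95).round(3),np.ptp(q[:,:2],axis=0).round(3))
            # slope along y
            A=np.c_[q[:,:2],np.ones(len(q))];s=np.linalg.lstsq(A,q[:,2],rcond=None)[0];print('   slope',s[:2].round(2))
    h=m0&(z>.1)&(f.sum(-1)>150);print('hs',P[h].mean(0),h.sum())
E
```

```text
top table 0.0006931877936396935 lid 0.08591458361557991
rect all ((521.3972778320312, 176.86431884765625), (180.21478271484375, 248.63714599609375), 3.707686185836792)
rect lid ((521.3330688476562, 176.88421630859375), (180.32400512695312, 248.42320251464844), 3.771639823913574)
[276 174  20  15 268] [0.5852 0.0851 0.1093] 0.09 0.122 [0.035 0.044]
   slope [-0.03  0.6 ]
[198 180  18  17 248] [0.5737 0.2728 0.1099] 0.082 0.123 [0.035 0.044]
   slope [ 0.02 -0.48]
[281 224  20  15 269] [0.4676 0.0752 0.1117] 0.095 0.127 [0.033 0.043]
   slope [-0.04  0.72]
[201 231  16  16 220] [0.4548 0.2672 0.1136] 0.079 0.13 [0.035 0.041]
   slope [ 0.03 -0.62]
hs [0.51888342 0.17078434 0.10876449] 266
side table -0.0006617829459643065 lid 0.08440524184446874
rect all ((519.4298706054688, 176.90444946289062), (180.9932403564453, 249.8252410888672), 3.431128740310669)
rect lid ((519.532958984375, 176.70352172851562), (180.9900665283203, 248.86376953125), 3.4804937839508057)
[279 219  20  11 134] [0.5814 0.091  0.1105] 0.083 0.121 [0.036 0.043]
   slope [-0.06  0.58]
[327 233  19  10 115] [0.4627 0.0842 0.1159] 0.087 0.125 [0.034 0.041]
   slope [-0.07  0.66]
[238 274  22  27 369] [0.5718 0.2773 0.1076] 0.093 0.122 [0.036 0.042]
   slope [ 0.02 -0.64]
[290 292  22  29 411] [0.4527 0.2719 0.1105] 0.093 0.126 [0.035 0.04 ]
   slope [ 0.05 -0.83]
[250 305  16   7  36] [0.5479 0.2911 0.0657] 0.055 0.077 [0.035 0.017]
   slope [-0.37  1.59]
[267 310  20   9  39] [0.5025 0.2872 0.0663] 0.055 0.077 [0.043 0.01 ]
   slope [-0.21  2.54]
hs [0.51875682 0.18327977 0.10809851] 418
```

The two cameras agree on the case centre, about (0.5205, 0.177), with yaw about 3.6°. The lid is at 0.085 and the clips are centred on the predicted press points. I'll swing clear of the rack with the fingers shut.

Emit:
servo_tool --series '[[[0.206,-0.426,-0.06,0,0,0,0],[0.206,-0.426,-0.06,0,0,0,0],[0.206,-0.426,-0.06,0,0,0,0],[0.206,-0.426,-0.06,0,0,0,0],[0.833,-0.795,-0.06,0,0,-0.386,0],[0.833,-0.795,-0.06,0,0,-0.386,0],[0.833,-0.795,-0.06,0,0,-0.386,0],[0.833,-0.795,-0.06,0,0,-0.386,0],[0.833,-0.795,-0.06,0,0,-0.386,0],[0.833,-0.795,-0.06,0,0,-0.386,0],[0.833,-0.795,-0.06,0,0,-0.386,0],[0.833,-0.795,-0.06,0,0,-0.386,0]]]' --grip_force 20

```text
time_s: 1.1
tool_pos: [0.3973, -0.2712, 0.2403]
tool_rot: [-180.0, 0.0, 82.1]
force: [-0.9, -0.6, 0.4]
grip_width: 0.0152
grasp_force: 0.0
```

```bash
cat > go.py <<'E'
import sys
from h import *
from cell import get_obs
o=get_obs();M=R.from_euler('xyz',o['tool_rot'],degrees=True)
G=R.from_euler('xyz',[180,0,93.6],degrees=True)
print('t',o['time_s'],o['tool_pos'].round(4),np.round(o['tool_rot'],2),'F',np.round(o['force'],1),'w',o['grip_width'])
c=np.array([.5205,.177,0]);K=R.from_euler('z',3.6,degrees=True)
for n,p in dict(NR=(-.06,-.095),NL=(-.06,.095),FR=(.06,-.095),FL=(.06,.095)).items():
    w=c+K.apply([*p,0])
    for z in(.2,.15,.092):
        w[2]=z;print(n,z,w.round(4),(M.inv().apply(w-o['tool_pos'])/.3).round(3),((M.inv()*G).as_rotvec()/np.pi).round(4))
E
python3 go.py
```

```text
t 1.1 [ 0.3973 -0.2712  0.2403] [-1.7997e+02  1.0000e-02  8.2070e+01] F [-0.9 -0.6  0.4] w 0.015242368192051721
NR 0.2 [0.4666 0.0784 0.2   ] [1.186 0.068 0.134] [-0.0002  0.     -0.064 ]
NR 0.15 [0.4666 0.0784 0.15  ] [1.186 0.068 0.301] [-0.0002  0.     -0.064 ]
NR 0.092 [0.4666 0.0784 0.092 ] [1.186 0.068 0.494] [-0.0002  0.     -0.064 ]
NL 0.2 [0.4547 0.268  0.2   ] [ 1.807 -0.059  0.134] [-0.0002  0.     -0.064 ]
NL 0.15 [0.4547 0.268  0.15  ] [ 1.807 -0.058  0.301] [-0.0002  0.     -0.064 ]
NL 0.092 [0.4547 0.268  0.092 ] [ 1.807 -0.058  0.494] [-0.0002  0.     -0.064 ]
FR 0.2 [0.5863 0.086  0.2   ] [1.266 0.46  0.134] [-0.0002  0.     -0.064 ]
FR 0.15 [0.5863 0.086  0.15  ] [1.266 0.46  0.301] [-0.0002  0.     -0.064 ]
FR 0.092 [0.5863 0.086  0.092 ] [1.266 0.46  0.494] [-0.0002  0.     -0.064 ]
FL 0.2 [0.5744 0.2756 0.2   ] [1.887 0.333 0.134] [-0.0002  0.     -0.064 ]
FL 0.15 [0.5744 0.2756 0.15  ] [1.887 0.334 0.301] [-0.0002  0.     -0.064 ]
FL 0.092 [0.5744 0.2756 0.092 ] [1.887 0.334 0.494] [-0.0002  0.     -0.064 ]
```

Emit:
servo_tool --series '[[[1.0,0.068,0.134,0,0,-0.064,0],[1.0,0.068,0.134,0,0,-0.064,0],[1.0,0.068,0.134,0,0,-0.064,0],[1.0,0.068,0.134,0,0,-0.064,0],[1.0,0.068,0.134,0,0,-0.064,0],[1.0,0.068,0.134,0,0,-0.064,0],[1.0,0.068,0.134,0,0,-0.064,0],[1.0,0.068,0.134,0,0,-0.064,0],[1.0,0.068,0.134,0,0,-0.064,0],[1.0,0.068,0.134,0,0,-0.064,0]]]'

```text
time_s: 1.93
tool_pos: [0.4608, 0.0211, 0.2]
tool_rot: [-179.9, 0.0, 93.1]
force: [-0.2, -0.6, -0.9]
grip_width: 0.0002
grasp_force: 0.0
```

```bash
python3 go.py | head -4
```

```text
t 1.9333 [0.4608 0.0211 0.2   ] [-1.7994e+02  3.0000e-02  9.3150e+01] F [-0.2 -0.6 -0.9] w 0.00017976972008968578
NR 0.2 [0.4666 0.0784 0.2   ] [ 0.19  0.03 -0.  ] [-0.0003  0.0002 -0.0025]
NR 0.15 [0.4666 0.0784 0.15  ] [0.19  0.03  0.166] [-0.0003  0.0002 -0.0025]
NR 0.092 [0.4666 0.0784 0.092 ] [0.19 0.03 0.36] [-0.0003  0.0002 -0.0025]
```

Emit:
servo_tool --series '[[[0.19,0.03,0,0,0,-0.002,0],[0.19,0.03,0.0,0,0,-0.002,0],[0.19,0.03,0.1,0,0,-0.002,0],[0.19,0.03,0.17,0,0,-0.002,0],[0.19,0.03,0.2,0,0,-0.002,0],[0.19,0.03,0.24,0,0,-0.002,0],[0.19,0.03,0.28,0,0,-0.002,0],[0.19,0.03,0.31,0,0,-0.002,0],[0.19,0.03,0.34,0,0,-0.002,0],[0.19,0.03,0.355,0,0,-0.002,0],[0.19,0.03,0.355,0,0,-0.002,0]]]'

```text
time_s: 2.85
tool_pos: [0.4679, 0.0791, 0.0944]
tool_rot: [179.9, -0.1, 93.4]
force: [-0.5, 1.5, 2.3]
grip_width: 0.0006
grasp_force: 0.8
```

```bash
python3 go.py | head -4
```

```text
t 2.85 [0.4679 0.0791 0.0944] [ 1.7994e+02 -5.0000e-02  9.3410e+01] F [-0.5  1.5  2.3] w 0.000573913751157093
NR 0.2 [0.4666 0.0784 0.2   ] [-0.002 -0.004 -0.352] [ 0.0003 -0.0003 -0.0011]
NR 0.15 [0.4666 0.0784 0.15  ] [-0.002 -0.004 -0.185] [ 0.0003 -0.0003 -0.0011]
NR 0.092 [0.4666 0.0784 0.092 ] [-0.002 -0.004  0.008] [ 0.0003 -0.0003 -0.0011]
```

Emit:
servo_tool --series '[[[0,0,0.01,0,0,0,0],[0,0,0.01,0,0,0,0],[0,0,-0.12,0,0,0,0],[0,0,-0.24,0,0,0,0],[0,0,-0.36,0,0,0,0],[0,0,-0.36,0,0,0,0]]]'

```text
time_s: 3.35
tool_pos: [0.4715, 0.0788, 0.2087]
tool_rot: [179.3, 0.1, 93.4]
force: [1.7, 1.0, -0.5]
grip_width: 0.0005
grasp_force: 0.0
```

```bash
cat > look.py <<'E'
from h import *
from cell import eyes
K=R.from_euler('z',3.6,degrees=True)
for n in('top','side'):
    c=eyes.read_camera(n);np.savez(n+'.npz',**c);P=cloud(c)
    q=K.inv().apply((P-[.5205,.177,0]).reshape(-1,3))
    d=(c['depth'].ravel()>0)&(c['frame'].reshape(-1,3).astype(int).sum(1)<150)
    for nm,(x,y) in dict(NR=(-1,-1),NL=(-1,1),FR=(1,-1),FL=(1,1)).items():
        m=d&(abs(q[:,0]*x-.06)<.016)&(q[:,1]*y>.06)&(q[:,1]*y<.12)&(q[:,2]<.15)&(q[:,2]>.08)
        a=q[m]
        if len(a)>20:
            s=np.polyfit(-a[:,1]*y,a[:,2],1)[0];print(n,nm,m.sum(),'slope',s.round(2),'maxz',np.percentile(a[:,2],97).round(3),'meanz',a[:,2].mean().round(3))
        else: print(n,nm,'few')
E
python3 look.py;python3 go.py
```

```text
top NR few
top NL 220 slope 0.5 maxz 0.129 meanz 0.112
top FR 76 slope 0.58 maxz 0.123 meanz 0.11
top FL 243 slope 0.36 maxz 0.125 meanz 0.108
side NR 251 slope 0.02 maxz 0.098 meanz 0.094
side NL 381 slope 0.81 maxz 0.127 meanz 0.111
side FR 120 slope 0.6 maxz 0.122 meanz 0.11
side FL 340 slope 0.63 maxz 0.122 meanz 0.107
t 3.45 [0.4683 0.078  0.2032] [1.7979e+02 7.0000e-02 9.3360e+01] F [-0.3 -0.1 -0. ] w 0.0003243047778072924
NR 0.2 [0.4666 0.0784 0.2   ] [ 0.002 -0.006  0.011] [ 0.0012  0.0004 -0.0014]
NR 0.15 [0.4666 0.0784 0.15  ] [ 0.002 -0.006  0.177] [ 0.0012  0.0004 -0.0014]
NR 0.092 [0.4666 0.0784 0.092 ] [ 0.002 -0.007  0.371] [ 0.0012  0.0004 -0.0014]
NL 0.2 [0.4547 0.268  0.2   ] [ 0.635 -0.009  0.01 ] [ 0.0012  0.0004 -0.0014]
NL 0.15 [0.4547 0.268  0.15  ] [ 0.635 -0.009  0.177] [ 0.0012  0.0004 -0.0014]
NL 0.092 [0.4547 0.268  0.092 ] [ 0.636 -0.01   0.37 ] [ 0.0012  0.0004 -0.0014]
FR 0.2 [0.5863 0.086  0.2   ] [0.003 0.394 0.012] [ 0.0012  0.0004 -0.0014]
FR 0.15 [0.5863 0.086  0.15  ] [0.004 0.394 0.179] [ 0.0012  0.0004 -0.0014]
FR 0.092 [0.5863 0.086  0.092 ] [0.004 0.393 0.372] [ 0.0012  0.0004 -0.0014]
FL 0.2 [0.5744 0.2756 0.2   ] [0.637 0.391 0.011] [ 0.0012  0.0004 -0.0014]
FL 0.15 [0.5744 0.2756 0.15  ] [0.637 0.391 0.178] [ 0.0012  0.0004 -0.0014]
FL 0.092 [0.5744 0.2756 0.092 ] [0.637 0.39  0.371] [ 0.0012  0.0004 -0.0014]
```

NR is shut and flat: its slope is 0.02 and its top is at 94 mm. The other three are still up, so next is FL.

Emit:
servo_tool --series '[[[0.637,0.391,0,0.001,0,0,0],[0.637,0.391,0,0.001,0,0,0],[0.637,0.391,0,0.001,0,0,0],[0.637,0.391,0,0.001,0,0,0],[0.637,0.391,0,0.001,0,0,0],[0.637,0.391,0,0.001,0,0,0],[0.637,0.391,0,0.001,0,0,0],[0.637,0.391,0,0.001,0,0,0]]]'

```text
time_s: 4.12
tool_pos: [0.5716, 0.2768, 0.1992]
tool_rot: [-179.6, 0.0, 93.5]
force: [-0.3, -0.6, 0.3]
grip_width: 0.0002
grasp_force: 0.0
```

```bash
python3 go.py | sed -n '1p;11,13p'
```

```text
t 4.1167 [0.5716 0.2768 0.1992] [-1.7957e+02  2.0000e-02  9.3550e+01] F [-0.3 -0.6  0.3] w 0.00020731228458954637
FL 0.2 [0.5744 0.2756 0.2   ] [-0.005  0.009 -0.003] [-0.0024  0.0001 -0.0003]
FL 0.15 [0.5744 0.2756 0.15  ] [-0.005  0.01   0.164] [-0.0024  0.0001 -0.0003]
FL 0.092 [0.5744 0.2756 0.092 ] [-0.004  0.012  0.357] [-0.0024  0.0001 -0.0003]
```

Emit:
servo_tool --series '[[[0,0,0.1,0,0,0,0],[0,0,0.17,0,0,0,0],[0,0,0.2,0,0,0,0],[0,0,0.24,0,0,0,0],[0,0,0.28,0,0,0,0],[0,0,0.31,0,0,0,0],[0,0,0.34,0,0,0,0],[0,0,0.36,0,0,0,0],[0,0,0.365,0,0,0,0],[0,0,0.365,0,0,0,0]]]'

```text
time_s: 4.95
tool_pos: [0.5739, 0.2746, 0.0943]
tool_rot: [-179.9, 0.2, 93.3]
force: [-1.7, -3.9, 10.4]
grip_width: 0.0002
grasp_force: 4.9
```

Emit:
servo_tool --series '[[[0,0,-0.12,0,0,0,0],[0,0,-0.24,0,0,0,0],[0,0,-0.365,0,0,0,0],[0,0,-0.365,0,0,0,0],[0,0,-0.365,0,0,0,0]]]'

```text
time_s: 5.37
tool_pos: [0.5743, 0.2772, 0.2049]
tool_rot: [179.8, -0.1, 93.4]
force: [-0.2, -0.5, -0.3]
grip_width: 0.0005
grasp_force: 0.0
```

```bash
python3 look.py;python3 go.py | sed -n '1p;5,6p;8,9p'
```

```text
top NR 281 slope 0.05 maxz 0.1 meanz 0.095
top NL 21 slope -0.0 maxz 0.104 meanz 0.088
top FR 251 slope 0.58 maxz 0.123 meanz 0.109
top FL 263 slope 0.04 maxz 0.1 meanz 0.095
side NR 242 slope 0.02 maxz 0.098 meanz 0.094
side NL 403 slope 0.8 maxz 0.127 meanz 0.111
side FR few
side FL 311 slope 0.03 maxz 0.097 meanz 0.093
t 5.4667 [0.5727 0.2757 0.2012] [-1.798e+02  4.000e-02  9.339e+01] F [ 0.8 -0.8 -0.9] w 0.0006870362687743123
NL 0.2 [0.4547 0.268  0.2   ] [-0.002 -0.394  0.005] [-0.0011  0.0002 -0.0012]
NL 0.15 [0.4547 0.268  0.15  ] [-0.002 -0.394  0.172] [-0.0011  0.0002 -0.0012]
FR 0.2 [0.5863 0.086  0.2   ] [-0.634  0.008  0.005] [-0.0011  0.0002 -0.0012]
FR 0.15 [0.5863 0.086  0.15  ] [-0.634  0.009  0.171] [-0.0011  0.0002 -0.0012]
```

FL is shut, and NL and FR are still up. NL is next.

Emit:
servo_tool --series '[[[-0.002,-0.397,0,0,0,0,0],[-0.002,-0.397,0,0,0,0,0],[-0.002,-0.397,0,0,0,0,0],[-0.002,-0.397,0,0,0,0,0],[-0.002,-0.397,0,0,0,0,0],[-0.002,-0.397,0,0,0,0,0]]]'

```text
time_s: 5.97
tool_pos: [0.4545, 0.2674, 0.2015]
tool_rot: [-179.8, 0.1, 93.3]
force: [0.4, -0.1, -0.3]
grip_width: 0.0004
grasp_force: 0.0
```

```bash
python3 go.py | sed -n '1p;5,7p'
```

```text
t 5.9667 [0.4545 0.2674 0.2015] [-1.7982e+02  6.0000e-02  9.3340e+01] F [ 0.4 -0.1 -0.3] w 0.00044918219246081205
NL 0.2 [0.4547 0.268  0.2   ] [0.002 0.001 0.005] [-0.001   0.0003 -0.0014]
NL 0.15 [0.4547 0.268  0.15  ] [0.002 0.001 0.172] [-0.001   0.0003 -0.0014]
NL 0.092 [0.4547 0.268  0.092 ] [0.002 0.002 0.365] [-0.001   0.0003 -0.0014]
```

Emit:
servo_tool --series '[[[0,0,0.1,0,0,0,0],[0,0,0.17,0,0,0,0],[0,0,0.2,0,0,0,0],[0,0,0.24,0,0,0,0],[0,0,0.28,0,0,0,0],[0,0,0.31,0,0,0,0],[0,0,0.34,0,0,0,0],[0,0,0.36,0,0,0,0],[0,0,0.37,0,0,0,0],[0,0,0.37,0,0,0,0]]]'

```text
time_s: 6.8
tool_pos: [0.4551, 0.2674, 0.094]
tool_rot: [-179.9, 0.2, 93.3]
force: [-5.5, -7.5, 22.1]
grip_width: 0.0002
grasp_force: 11.0
```

Emit:
servo_tool --series '[[[0,0,-0.12,0,0,0,0],[0,0,-0.24,0,0,0,0],[0,0,-0.365,0,0,0,0],[0,0,-0.365,0,0,0,0],[0,0,-0.365,0,0,0,0]]]'

```text
time_s: 7.22
tool_pos: [0.4556, 0.2693, 0.2029]
tool_rot: [179.9, -0.1, 93.4]
force: [-0.0, 0.2, 0.4]
grip_width: 0.0003
grasp_force: 0.0
```

```bash
python3 look.py;python3 go.py | sed -n '1p;8,9p'
```

```text
top NR 276 slope 0.04 maxz 0.1 meanz 0.095
top NL 278 slope 0.05 maxz 0.1 meanz 0.095
top FR 255 slope 0.58 maxz 0.123 meanz 0.109
top FL 277 slope 0.03 maxz 0.1 meanz 0.095
side NR 31 slope 0.04 maxz 0.095 meanz 0.094
side NL 345 slope 0.03 maxz 0.097 meanz 0.093
side FR few
side FL 293 slope 0.03 maxz 0.097 meanz 0.093
t 7.3167 [0.4538 0.268  0.1999] [-1.7978e+02  5.0000e-02  9.3390e+01] F [-2.  -0.6 -0.3] w 0.000305096378537036
FR 0.2 [0.5863 0.086  0.2   ] [-0.632  0.405 -0.002] [-0.0012  0.0003 -0.0012]
FR 0.15 [0.5863 0.086  0.15  ] [-0.632  0.406  0.165] [-0.0012  0.0003 -0.0012]
```

Three clips are shut. FR is the last one.

Emit:
servo_tool --series '[[[-0.634,0.398,0,0,0,0,0],[-0.634,0.398,0,0,0,0,0],[-0.634,0.398,0,0,0,0,0],[-0.634,0.398,0,0,0,0,0],[-0.634,0.398,0,0,0,0,0],[-0.634,0.398,0,0,0,0,0],[-0.634,0.398,0,0,0,0,0],[-0.634,0.398,0,0,0,0,0]]]'

```text
time_s: 7.98
tool_pos: [0.5837, 0.0848, 0.1981]
tool_rot: [-179.6, -0.1, 93.3]
force: [-0.5, 1.9, -0.1]
grip_width: 0.0008
grasp_force: 0.0
```

```bash
python3 go.py | sed -n '1p;8,10p'
```

```text
t 7.9833 [0.5837 0.0848 0.1981] [-1.7959e+02 -7.0000e-02  9.3280e+01] F [-0.5  1.9 -0.1] w 0.0007657320801262173
FR 0.2 [0.5863 0.086  0.2   ] [ 0.003  0.009 -0.007] [-0.0023 -0.0004 -0.0018]
FR 0.15 [0.5863 0.086  0.15  ] [0.003 0.01  0.16 ] [-0.0023 -0.0004 -0.0018]
FR 0.092 [0.5863 0.086  0.092 ] [0.003 0.011 0.353] [-0.0023 -0.0004 -0.0018]
```

Emit:
servo_tool --series '[[[0,0,0.1,0,0,0,0],[0,0,0.17,0,0,0,0],[0,0,0.2,0,0,0,0],[0,0,0.24,0,0,0,0],[0,0,0.28,0,0,0,0],[0,0,0.31,0,0,0,0],[0,0,0.34,0,0,0,0],[0,0,0.36,0,0,0,0],[0,0,0.367,0,0,0,0],[0,0,0.367,0,0,0,0]]]'

```text
time_s: 8.82
tool_pos: [0.5849, 0.0883, 0.094]
tool_rot: [-180.0, -0.1, 93.5]
force: [-6.4, 1.2, 18.7]
grip_width: 0.0004
grasp_force: 9.8
```

Emit:
servo_tool --series '[[[0,0,-0.12,0,0,0,0],[0,0,-0.24,0,0,0,0],[0,0,-0.365,0,0,0,0],[0,-0.2,-0.4,0,0,0,0],[0,-0.4,-0.4,0,0,0,0],[0,-0.4,-0.4,0,0,0,0],[0,-0.4,-0.4,0,0,0,0],[0,-0.4,-0.4,0,0,0,0]]]'

```text
time_s: 9.48
tool_pos: [0.4638, 0.0779, 0.2115]
tool_rot: [-180.0, 0.3, 93.4]
force: [0.8, -0.1, 0.4]
grip_width: 0.0003
grasp_force: 0.0
```

```bash
python3 look.py;python3 go.py | sed -n '1p'
```

```text
top NR few
top NL 172 slope 0.03 maxz 0.098 meanz 0.095
top FR 137 slope 0.05 maxz 0.1 meanz 0.095
top FL 281 slope 0.02 maxz 0.099 meanz 0.095
side NR 250 slope 0.02 maxz 0.098 meanz 0.094
side NL 337 slope 0.03 maxz 0.097 meanz 0.094
side FR 222 slope 0.02 maxz 0.098 meanz 0.094
side FL 303 slope 0.04 maxz 0.098 meanz 0.094
t 9.5833 [0.4657 0.0783 0.2112] [-1.7994e+02  5.0000e-02  9.3380e+01] F [ 0.6 -0.3 -0.2] w 0.000325717016406076
```

All four clips measure flat, and the arm is clear of the case.

```bash
python3 -c "
from cell import env
print(env.sign_off())"
```

```text
the job is handed in; nothing more can be done
None
```

All four clips on the larger case are shut flat, closed in the order near-right, far-left, near-left, far-right; I handed the job in at about 9.6 s with the arm clear, and sign-off returned no verdict.

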